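# Load the block heater and hold its splash guard half open

## Robot

A 6-joint arm with a two-finger parallel gripper is mounted at the origin on a cart in front of the work surface, level with it; the furniture and walls round the work are solid. World frame = base frame: x ahead of the robot, y to its left, z up, the work surface at z = 0. Lengths are in m, angles in rad, forces in N, time in s.
With the tool pointing down it reaches from about 0.3 to 0.775 m from the base axis. Payload 14.6 kg.
Tool frame: the origin (TCP) lies at the very end of the fingers, on their centre line; the grasp point (between the pads) lies 19 mm behind it; z points along the fingers, y is the line along which they close (so a half turn about z gives the same grasp; the last joint's range is limited). The gripper opens to 94 mm and grips with 3 to 60 N. Pads are 16 mm wide; open, the fingers measure 119 mm over their backs; the gripper's body (75 mm by 177 mm) begins 78 mm behind the grasp point.
Start: joints at [-1.326, 0.3, 1.521, -0, 1.321, -0.067], TCP at [0.169, -0.523, 0.205] pointing down, gripper open.
Joint ranges: [-3.03, 3.03], [-0.79, 2.21], [0.23, 2.52], [-1.04, 4.18], [0, 3.07], [-2.55, 2.55]. Speed limits (rad/s): [2.22, 2.22, 2.57, 3.14, 3.14, 3.14].

## Interface

Orientations are given as [roll, pitch, yaw] about the fixed x, y, z axes, in that order (R = Rz(yaw) Ry(pitch) Rx(roll)).
In Python, from station import ctrl gives the robot as it stands.
- The arm moves only by the tool move_arm, never from a script. Its argument "increments" is a list of rows, each a list of 7 numbers: the opening, from 0 (shut) to 1 (fully open), then the shift along the tool's x, y, z in units of 50 mm (1.0 is 50 mm), then the turn, a rotation vector about the tool's x, y, z in rad. In form: [[claw, tx, ty, tz, rx, ry, rz], ...]. A call has 1 to 20 rows; each row shifts and turns the commanded pose from where the row before left it, along the tool's axes as they then stand; what a row does not reach is not made up. A row lasts 1/10 s, in which the tool goes at most 50 mm and 8.59 degrees, less where a joint would pass 70% of its speed; a pose out of reach is approached as far as the arm can. A call is refused whole if a number of a shift passes 1 or a number of a turn 0.15, either way. A call with a gripper value outside its range is refused whole. The fingers move at their own pace and stop on an object; "force" is the grip in N (left out, the last holds). Time passes only in rows, so rows that do not move let the fingers close. It gives the time, the measured TCP pose, the force, the opening and the grip force at its end, in the units of the state.
- ctrl.get_obs(): the state, without advancing time (a new reading comes with each control period).
- ctrl.camera(name): name is "scene" or "top" or "wrist"; returns a dict with "color" (384x512x3 uint8, blue, green, red), "K" (3x3 intrinsics, pixels), "pose" (4x4, takes a point from camera to world coordinates); the wrist camera has in their place "tool_from_camera" (4x4, takes a point from camera to tool coordinates, whose origin is the TCP and whose axes are the flange's). Camera axes: x right, y down, z forward; pixel columns grow to the right and rows downward; lengths in m; the calibration is good to about 2 mm. A picture is of the moment at which its call begins: read the wrist's pose just before it. There is no depth.
- ctrl.hand_in(): hands the job in; it is judged then, once.
Trained networks look in a picture, given as the dict that the camera call returned (one of the last four; its "shot" number tells which), for a name from the list of things; names that differ only in an ending like _2 or _b are one class to them, and where a whole thing is asked for, a point or a joint stands for the part that bears it (a point fixed in the world has none). Each returns a list of dicts, best first, with "conf" (0 to 1); they miss things now and then, are a little off and sometimes report something else, mostly with a low value. They report only what shows in the picture. A call takes as long as a camera call. They do not tell look-alikes from the thing itself.
- ctrl.cut_out(name, picture): "mask" (384x512 bool, what is visible of it) and "centre" ([row, column] in pixels, amid what is visible of it).
The state is a dict: "time_s": time; "qpos": joint angles; "joint_vel": joint speeds; "tau": joint torques, N m; "ee_pos": TCP position; "eef_rot": TCP orientation; "force": force on the tool from outside, world axes, zero at the start; "moment": the same for the moment, N m; "grip_width": finger opening in m; "grip_force": force on a finger pad.
Only numpy, scipy, OpenCV 4.12 (cv2) and the standard library are available. Lean on these libraries where they do the work, as an engineer would, in place of code of your own. Each camera call takes 0.05 s, during which the arm holds its last target. There are 200 camera calls.

## Task

Lower the oblong six-hole insert block into the well of the block heater so that it sits flat, square and fully home, without dropping it, and let go of it. Then take the splash guard, which leans back, by its knob, swing it forward until it is open 45 degrees from closed (level) and finish while still holding it there, for it would fall shut if released. Never let the guard come down near shut, and leave the square block, the bottle, the dish and the timer where they are.

Things in the scene. Friction and masses are not known exactly. Their poses are not given: they have to be found in the camera images.
- heater: White bench-top block heater, fixed to the bench, 200 mm deep (x), 150 mm wide (y), flat top deck 48 mm above the bench. Origin on the bench under the centre of the well; the housing reaches 75 mm in front of it (-x, the side with display and dial) and 125 mm behind it (+x). Its x axis points from the front to the hinge at the back, y to its left, z up. The axes of the hinge posts stand 100 mm behind the well centre, at y = +-66 mm, 108 mm high.
- well (a point): Centre of the floor of the heater's well: a rectangular pocket, 88 mm along the heater's x by 48 mm along its y, floor 32 mm above the bench. A bevelled metal collar round the mouth rises 4 mm above the deck, to 52 mm above the bench (20 mm above the floor); its bevel slopes inward at 45 degrees over 4 mm on every side, down to the mouth.
- block: Loose oblong aluminium insert block, 84 mm (its x) by 44 mm (its y) by 52 mm high, six square holes 13 mm wide in the top; 0.25 to 0.5 kg; the lowest 4 mm are set in by 2 mm all round. Origin in the centre of its underside. It fits the well with 2 mm play on each side, long side along the heater's x, either way round; fully home its origin is at the well floor, and it stands 32 mm above the collar.
- spare_block: Loose square aluminium insert block, 64 by 64 by 52 mm, four square holes 21 mm wide in the top, for another heater: does not fit, leave it alone. Origin in the centre of its underside. It and the oblong block may stand in each other's place.
- guard (a joint): Angle of the splash guard, rad: 0 = closed (level, reaching from the hinge forward over the well), grows as it opens upward and back, pi/2 = upright, 1.92 = leaning back against its stop, as at the start. No spring and next to no hinge friction: forward of upright it falls shut under its own weight (0.2 to 0.35 kg).
- guard_hinge (a point): Point on the guard's hinge axis, midway along it, 100 mm above the bench and 100 mm behind the well centre. The hinge axis runs along the heater's y.
- guard_knob (a point): Centre of the guard's black barrel knob: 20 mm diameter, 24 mm long, its length and its flat ends along the heater's y, so it can be pinched end to end from above and turns between the fingers as the guard swings. It sits 180 mm from the hinge axis in the plane of the guard, on a thin (8 mm) stem; the edge of the guard's panel, a clear sheet 112 mm wide with a metal frame, is 38 mm from the knob centre.
- pp_bottle: Small capped round bottle, 57 mm diameter, 76 mm high, bystander. Origin in the centre of its underside.
- petri_dish: Covered round dish, 62 mm diameter, 14 mm high, bystander. Origin in the centre of its underside.
- timer: Small flat timer, 66 by 62 by 19 mm, bystander. Origin in the centre of its underside.
Not all that is in view belongs to the job. What is shaped like the block but turquoise is not meant.

How it is judged:
By the outcome, as a careful person would: the job done as asked, in the order asked, and still so for the second after the job is handed in, while the arm keeps its last pose, push and grip.
It also fails if it takes over 62 s, if anything falls off the work surface, if the arm or the gripper's body presses on something with over 40 N, if the wrist force passes 120 N, or if a joint passes its speed limit or range.

## Working session

There is one attempt and no reset: what is moved stays moved. The work goes in short steps, Python scripts to look and compute and a tool call to move; the robot and the scene stay as the last step left them, time stands still between calls to the robot, and variables do not carry over. Pictures are saved under pics/ and viewed, at most 10 in all, crops included, and the job is handed in when it is done.

Besides the shell and the picture viewer there is one more tool, called after ">>>" by a JSON object that holds its "method" and its "body". move_arm: Moves the arm, as the interface text tells. Its arguments: {"type":"object","properties":{"increments":{"type":"array","items":{"type":"array","items":{"type":"number"}}},"force":{"type":"number"}},"required":["increments"]}

```bash
ls; mkdir -p pics; cat > h.py <<'E'
import numpy as np, cv2, pickle
from station import ctrl
from scipy.spatial.transform import Rotation as R
def snap(n,f=None):
    c=ctrl.camera(n)
    if f: cv2.imwrite('pics/'+f,c['color'])
    return c
def pose(c,ob=None):
    if 'pose' in c: return np.array(c['pose'])
    T=np.eye(4);T[:3,:3]=R.from_euler('xyz',ob['eef_rot']).as_matrix();T[:3,3]=ob['ee_pos']
    return T@np.array(c['tool_from_camera'])
def ray(P,K,uv):
    d=P[:3,:3]@np.linalg.inv(K)@np.array([uv[0],uv[1],1.]);return P[:3,3],d
def onz(P,K,uv,z):
    o,d=ray(P,K,uv);return o+d*(z-o[2])/d[2]
def proj(P,K,X):
    X=np.atleast_2d(X);q=(X-P[:3,3])@P[:3,:3]@np.array(K).T;return q[:,:2]/q[:,2:]
E
python3 - <<'E'
from h import *
print(ctrl.get_obs())
a=snap('top');b=snap('scene')
cv2.imwrite('pics/top.png',a['color']);cv2.imwrite('pics/scene.png',b['color'])
for c,n in((a,'top'),(b,'scene')):
    print(n,np.round(c['K'],1).tolist(),np.round(c['pose'],3).tolist())
    for t in ['heater','block','spare_block','guard','guard_knob','pp_bottle','petri_dish','timer']:
        for r in ctrl.cut_out(t,c)[:3]: print(t,round(r['conf'],2),np.round(r['centre']),r['mask'].sum())
E
```

```text
pics
{'time_s': 0.0, 'qpos': array([-1.32560562e+00,  3.00476731e-01,  1.52157539e+00, -4.61291346e-06,
        1.32068853e+00, -6.66065611e-02]), 'joint_vel': array([-0.00053738,  0.00080352, -0.00026754, -0.00122731, -0.00041187,
       -0.00065594]), 'tau': array([ 2.26322649e-03, -5.31804550e+01, -3.52736878e+01,  7.08976644e-02,
        2.43814825e-02, -1.01739654e-04]), 'ee_pos': array([ 0.16865325, -0.52323275,  0.20488565]), 'eef_rot': array([-3.14044690e+00, -7.19498912e-05,  3.11798375e-01]), 'force': array([ 0.85054574, -1.16262937, -0.2708709 ]), 'moment': array([-0.07757067,  0.01418882, -0.00388052]), 'grip_force': 0.0, 'grip_width': 0.0941977367323677}
top [[420.3, 0.0, 258.2], [0.0, 420.3, 194.8], [0.0, 0.0, 1.0]] [[-0.007, -0.997, 0.078, 0.408], [-1.0, 0.006, -0.005, 0.037], [0.004, -0.078, -0.997, 1.459], [0.0, 0.0, 0.0, 1.0]]
heater 0.55 [177. 240.] 3456
block 0.79 [210. 313.] 367
block 0.53 [244. 285.] 335
spare_block 0.64 [210. 356.] 427
spare_block 0.57 [151. 243.] 997
guard 0.63 [152. 244.] 1009
guard_knob 0.57 [152. 243.] 984
pp_bottle 0.76 [146. 271.] 235
petri_dish 0.66 [153. 312.] 202
timer 0.83 [209. 150.] 339
timer 0.5 [146. 271.] 268
timer 0.34 [180. 241.] 3479
scene [[391.9, 0.0, 261.3], [0.0, 391.9, 187.3], [0.0, 0.0, 1.0]] [[-0.72, -0.479, 0.502, 0.027], [-0.693, 0.49, -0.529, 0.577], [0.007, -0.729, -0.685, 0.76], [0.0, 0.0, 0.0, 1.0]]
heater 0.65 [193. 236.] 6850
block 0.8 [175. 329.] 773
block 0.73 [213. 344.] 793
block 0.58 [172. 238.] 86
spare_block 0.73 [151. 358.] 617
guard 0.72 [193. 235.] 6922
guard_knob 0.78 [142. 221.] 2515
petri_dish 0.79 [151. 273.] 214
petri_dish 0.16 [310. 164.] 945
timer 0.95 [312. 166.] 943
```

```bash
python3 - <<'E'
import cv2
a=cv2.imread('pics/top.png')[90:290,110:400];b=cv2.imread('pics/scene.png')[80:340,120:420]
cv2.imwrite('pics/t2.png',cv2.resize(a,None,fx=2.7,fy=2.7,interpolation=3))
cv2.imwrite('pics/s2.png',cv2.resize(b,None,fx=2.3,fy=2.3,interpolation=3))
E
```

```text
(no output)
```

View pics/t2.png

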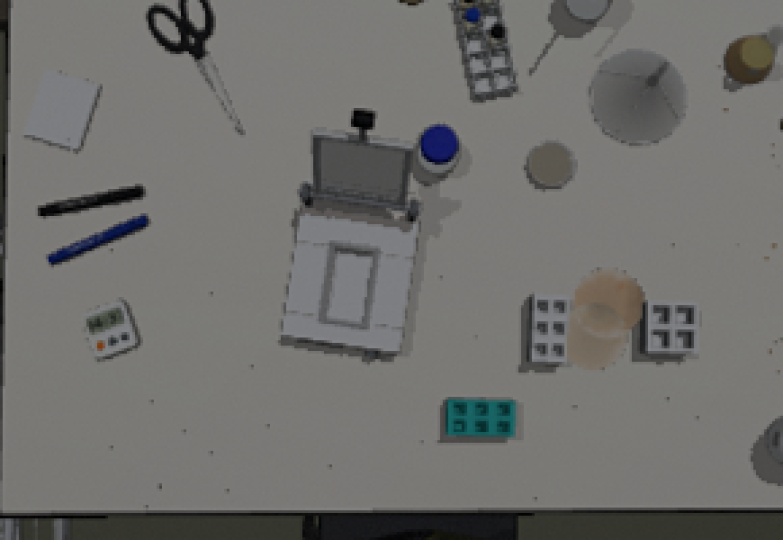

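View pics/s2.png

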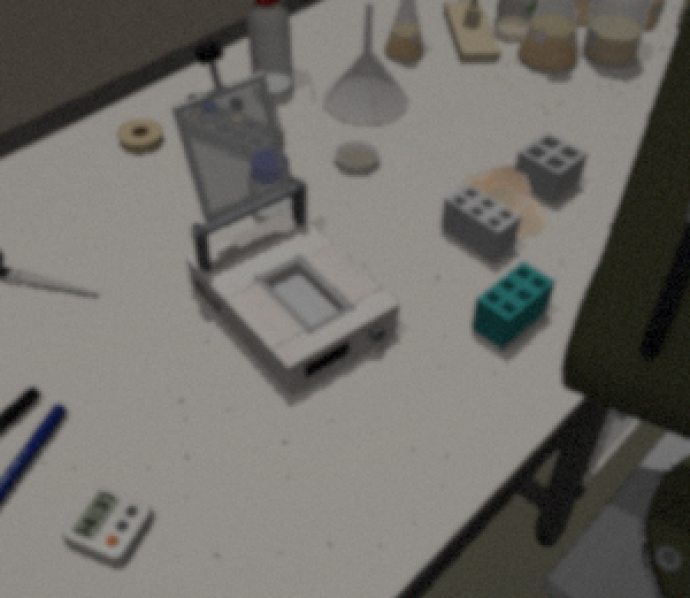

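```bash
cat >> h.py <<'E'
from scipy.optimize import minimize
def box(l,w,z0,z1,x,y,a):
    c=np.array([[sx*l/2,sy*w/2,z] for sx in(-1,1) for sy in(-1,1) for z in(z0,z1)])
    r=np.array([[np.cos(a),-np.sin(a)],[np.sin(a),np.cos(a)]])
    c[:,:2]=c[:,:2]@r.T+[x,y];return c
def fitbox(views,l,w,z0,z1,x0,S=4):
    # views: list of (P,K,mask)
    def cost(p):
        t=0
        for P,K,m in views:
            q=proj(P,K,box(l,w,z0,z1,*p));h=cv2.convexHull(q.astype(np.float32))
            im=np.zeros((m.shape[0]*S,m.shape[1]*S),np.uint8)
            cv2.fillConvexPoly(im,np.round((h+.5)*S).astype(int),1)
            im=im.reshape(m.shape[0],S,m.shape[1],S).mean((1,3))
            t+=1-np.minimum(im,m).sum()/np.maximum(im,m).sum()
        return t/len(views)
    best=None
    for da in(-.3,0,.3):
        s=np.array([x0[0],x0[1],x0[2]+da])
        r=minimize(cost,s,method='Nelder-Mead',options=dict(initial_simplex=s+np.array([[0,0,0],[.02,0,0],[0,.02,0],[0,0,.2]]),xatol=2e-4,fatol=1e-4,maxiter=150))
        if best is None or r.fun<best.fun:best=r
    return best.x,best.fun
E
python3 - <<'E'
from h import *
a=snap('top');b=snap('scene')
V=[]
for c,ref in((a,(210,313)),(b,(175,329))):
    r=min(ctrl.cut_out('block',c),key=lambda r:np.hypot(*(np.array(r['centre'])-ref)));print(r['centre'])
    V.append((pose(c),c['K'],r['mask'].astype(float)))
p0=onz(V[0][0],V[0][1],(313,210),.05);print(p0)
print(fitbox(V,.084,.044,0,.052,(p0[0],p0[1],0)))
for v in V: print(fitbox([v],.084,.044,0,.052,(p0[0],p0[1],0)))
P,K=V[0][:2]
o=(110,90)
for n,uv,z in [('well',(350,287),.05),('wellback',(353,246),.052),('wellfront',(346,329),.052),('hingeL',(306,188),.108),('hingeR',(410,208),.108),('knob',(363,119),.269),('fl',(283,345),.048),('fr',(400,354),.048),('bottle',(438,143),.076)]:
    print(n,np.round(onz(P,K,(uv[0]/2.7+o[0],uv[1]/2.7+o[1]),z),3))
E
```

```text
[208.8, 312.5]
[177.7, 330.8]
[ 0.46512427 -0.15359135  0.05      ]
(array([ 0.46278735, -0.15537092, -0.06922705]), np.float64(0.0871078648143121))
(array([ 0.46455606, -0.15525645, -0.0634035 ]), np.float64(0.1095505617977528))
(array([ 0.46276448, -0.15624211, -0.01247141]), np.float64(0.060814551206010314))
well [0.513 0.092 0.05 ]
wellback [0.564 0.088 0.052]
wellfront [0.46  0.097 0.052]
hingeL [0.628 0.143 0.108]
hingeR [0.603 0.018 0.108]
knob [0.676 0.069 0.269]
fl [0.441 0.176 0.048]
fr [0.429 0.031 0.048]
bottle [ 0.688 -0.018  0.076]
```

>>> {"method": "move_arm", "body": {"increments": [[1, 0.3, -0.2, 0, 0, 0, 0], [1, 0.6, -0.4, 0, 0, 0, 0], [1, 0.6, -0.4, 0, 0, 0, 0], [1, 0.6, -0.4, 0, 0, 0, 0], [1, 0.6, -0.4, 0, 0, 0, 0], [1, 0.6, -0.4, 0, 0, 0, 0], [1, 0.6, -0.4, 0, 0, 0, 0], [1, 0.6, -0.4, 0, 0, 0, 0], [1, 0.6, -0.4, 0, 0, 0, 0], [1, 0.6, -0.4, 0, 0, 0, 0], [1, 0.6, -0.4, 0, 0, 0, 0], [1, 0.6, -0.4, 0, 0, 0, 0], [1, 0.6, -0.4, 0, 0, 0, 0], [1, 0.3, -0.2, 0, 0, 0, 0.1], [1, 0, 0, 0, 0, 0, 0.1], [1, 0, 0, 0, 0, 0, 0.1], [1, 0, 0, 0, 0, 0, 0.07], [1, 0, 0, 0, 0, 0, 0]]}}

```text
time_s: 2.9
ee_pos: [0.46, -0.1555, 0.2055]
eef_rot: [-3.142, -0.0, -0.059]
force: [-0.1, -0.6, 0.2]
grip_width: 0.0941
grip_force: 0.0
```

```bash
cat > look.py <<'E'
from h import *
import sys
ob=ctrl.get_obs();c=snap('wrist',sys.argv[1]);P=pose(c,ob)
print(ob['time_s'],np.round(ob['ee_pos'],4),np.round(ob['eef_rot'],4),ob['qpos'].round(2),ob['force'].round(1))
if 'K' in sys.argv: print(np.round(c['K'],1).tolist(),np.round(c['tool_from_camera'],3).tolist())
im=c['color'];cv2.imwrite('pics/'+sys.argv[1],np.clip(im.astype(float)*1.6,0,255).astype(np.uint8))
pickle.dump((P,np.array(c['K']),im),open(sys.argv[1]+'.pkl','wb'))
for r in ctrl.cut_out('block',c)[:3]:
    print('block',round(r['conf'],2),np.round(r['centre']),r['mask'].sum())
    if r['mask'].sum()>500:
        g=onz(P,c['K'],r['centre'][::-1],.05)
        print(g.round(4),fitbox([(P,c['K'],r['mask'].astype(float))],.084,.044,0,.052,(g[0],g[1],-.05),S=1))
E
python3 look.py w1.png K
```

```text
2.9 [ 0.46   -0.1555  0.2055] [-3.1415e+00 -1.0000e-04 -5.8700e-02] [-0.4   0.16  1.7   0.    1.29  1.23] [-0.1 -0.6  0.2]
[[298.1, 0.0, 254.8], [0.0, 298.1, 189.7], [0.0, 0.0, 1.0]] [[-0.001, -0.962, -0.273, 0.08], [1.0, -0.001, -0.0, -0.0], [0.0, -0.273, 0.962, -0.179], [0.0, 0.0, 0.0, 1.0]]
block 0.97 [256. 202.] 2388
[ 0.3631 -0.083   0.05  ] (array([ 0.34301652, -0.07989104, -0.02186006]), np.float64(0.4350201265094882))
block 0.78 [174. 254.] 2908
[ 0.4644 -0.1548  0.05  ] (array([ 0.46232776, -0.15150537, -0.04459434]), np.float64(0.029048414023372326))
block 0.16 [114.  56.] 20401
[0.5433 0.0566 0.05  ] (array([ 0.59300661,  0.07117381, -0.49683275]), np.float64(0.6976185809486476))
```

View pics/w1.png

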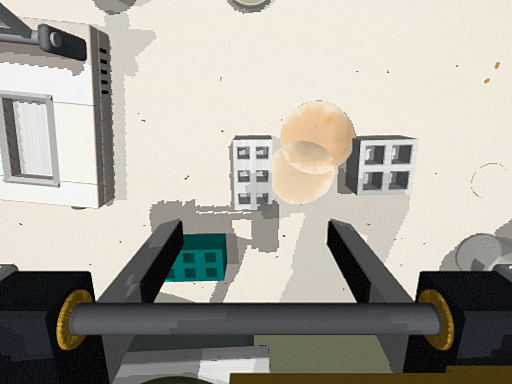

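>>> {"method": "move_arm", "body": {"increments": [[1, 0.05, -0.05, 0.4, 0, 0, -0.014], [1, 0, 0, 0.8, 0, 0, 0], [1, 0, 0, 0.8, 0, 0, 0], [1, 0, 0, 0.8, 0, 0, 0], [1, 0, 0, 0.5, 0, 0, 0], [1, 0, 0, 0.27, 0, 0, 0], [1, 0, 0, 0, 0, 0, 0], [1, 0, 0, 0, 0, 0, 0], [0.35, 0, 0, 0, 0, 0, 0], [0.35, 0, 0, 0, 0, 0, 0], [0.35, 0, 0, 0, 0, 0, 0], [0.35, 0, 0, 0, 0, 0, 0], [0.35, 0, 0, 0, 0, 0, 0]], "force": 35}}

```text
time_s: 4.3
ee_pos: [0.4628, -0.154, 0.0271]
eef_rot: [3.141, -0.0, -0.044]
force: [0.1, -0.7, 0.6]
grip_width: 0.0576
grip_force: 0.0
```

>>> {"method": "move_arm", "body": {"increments": [[0.3, 0, 0, 0, 0, 0, 0], [0.3, 0, 0, 0, 0, 0, 0], [0.3, 0, 0, 0, 0, 0, 0], [0.3, 0, 0, 0, 0, 0, 0], [0.3, 0, 0, 0, 0, 0, 0], [0.3, 0, 0, 0, 0, 0, 0]], "force": 35}}

```text
time_s: 4.9
ee_pos: [0.4628, -0.154, 0.027]
eef_rot: [-3.142, 0.0, -0.044]
force: [0.1, 1.5, 1.5]
grip_width: 0.0438
grip_force: 35.0
```

>>> {"method": "move_arm", "body": {"increments": [[0.3, 0, 0, -0.2, 0, 0, 0], [0.3, 0, 0, -0.4, 0, 0, 0], [0.3, 0, 0, -0.6, 0, 0, 0], [0.3, 0, 0, -0.6, 0, 0, 0], [0.3, 0, 0, -0.6, 0, 0, 0], [0.3, 0, 0, -0.6, 0, 0, 0], [0.3, -0.07, -0.35, 0, 0, 0, 0], [0.3, -0.1, -0.6, 0, 0, 0, 0], [0.3, -0.1, -0.6, 0, 0, 0, 0], [0.3, -0.1, -0.6, 0, 0, 0, 0], [0.3, -0.1, -0.6, 0, 0, 0, 0], [0.3, -0.1, -0.6, 0, 0, 0, 0], [0.3, -0.1, -0.6, 0, 0, 0, 0], [0.3, -0.1, -0.6, 0, 0, 0, 0], [0.3, -0.1, -0.3, 0, 0, 0, 0.06], [0.3, 0, 0, 0, 0, 0, 0], [0.3, 0, 0, 0, 0, 0, 0]]}}

```text
time_s: 6.6
ee_pos: [0.43, 0.09, 0.1772]
eef_rot: [3.141, -0.0, -0.102]
force: [-0.3, -0.4, -4.0]
grip_width: 0.0435
grip_force: 35.0
```

```bash
python3 look.py w2.png
```

```text
6.6 [0.43   0.09   0.1772] [ 3.1414e+00 -2.0000e-04 -1.0230e-01] [ 0.12  0.08  1.85 -0.    1.21  1.8 ] [-0.3 -0.4 -4. ]
block 0.62 [231. 259.] 10694
[0.3758 0.0909 0.05  ] (array([ 0.37331286,  0.0960054 , -0.90014742]), np.float64(0.6379921627169248))
block 0.62 [232. 396.] 4387
[ 0.3588 -0.0598  0.05  ] (array([ 0.35176883, -0.06574818, -1.61306908]), np.float64(0.03824894981207161))
```

View pics/w2.png

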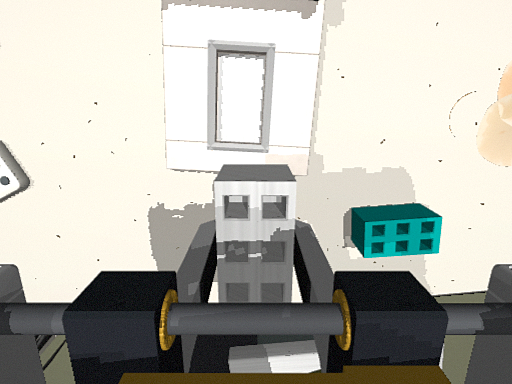

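```bash
python3 - <<'E'
from h import *
P,K,im=pickle.load(open('w2.png.pkl','rb'))
g=cv2.cvtColor(im,cv2.COLOR_BGR2GRAY)
print(g[95,195:290].tolist());print(g[30:165,240].tolist())
c=np.clip(im[25:180,150:330].astype(float)*1.4,0,255).astype(np.uint8)
cv2.imwrite('pics/c2.png',cv2.resize(c,None,fx=3.8,fy=3.8,interpolation=cv2.INTER_NEAREST))
E
```

```text
[166, 165, 164, 166, 166, 164, 165, 164, 164, 165, 167, 172, 132, 115, 120, 122, 122, 123, 124, 130, 90, 50, 117, 144, 145, 142, 141, 161, 166, 165, 164, 165, 165, 164, 164, 166, 164, 166, 165, 165, 165, 165, 166, 163, 164, 165, 165, 164, 166, 166, 165, 166, 166, 165, 164, 165, 166, 167, 165, 168, 164, 166, 165, 165, 166, 166, 172, 126, 77, 110, 125, 123, 120, 122, 122, 121, 116, 157, 168, 167, 165, 166, 165, 166, 165, 168, 166, 165, 165, 164, 165, 165, 165, 165, 164]
[163, 165, 165, 163, 165, 163, 164, 165, 164, 164, 167, 146, 138, 138, 140, 115, 103, 104, 105, 105, 104, 59, 46, 71, 83, 79, 104, 97, 163, 169, 164, 164, 166, 165, 166, 166, 164, 165, 164, 165, 165, 166, 164, 165, 164, 165, 165, 164, 166, 165, 166, 164, 165, 165, 166, 164, 166, 165, 167, 166, 166, 165, 165, 165, 165, 165, 166, 164, 166, 165, 166, 166, 165, 163, 166, 165, 167, 165, 167, 166, 167, 165, 166, 165, 165, 165, 165, 165, 165, 165, 165, 165, 166, 166, 164, 163, 164, 165, 165, 166, 166, 165, 165, 165, 164, 165, 162, 162, 164, 163, 166, 171, 90, 89, 139, 139, 141, 144, 117, 103, 99, 130, 166, 167, 167, 165, 166, 164, 164, 165, 165, 164, 167, 177, 109]
```

View pics/c2.png

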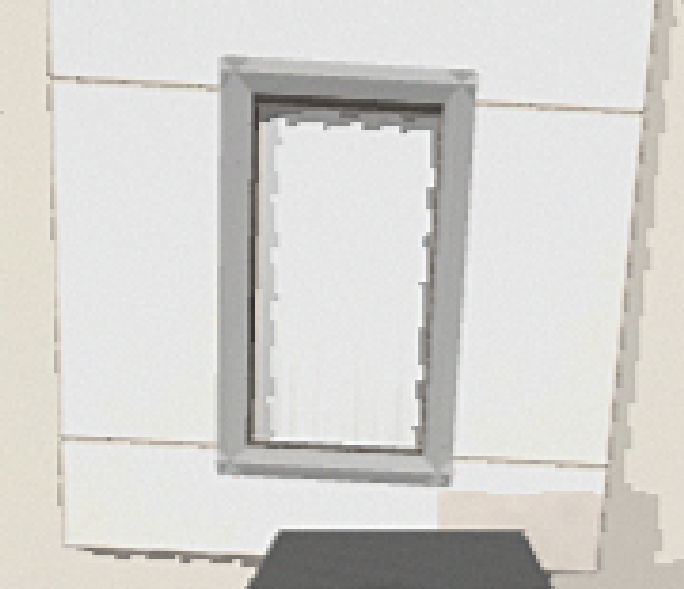

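```bash
python3 - <<'E'
from h import *
P,K,im=pickle.load(open('w2.png.pkl','rb'))
f=lambda L:[np.array([u/3.8+150-.5,v/3.8+25-.5]) for u,v in L]
for n,L,z in (('in',[(254,94),(443,105),(421,452),(247,440)],.048),('out',[(221,57),(477,73),(450,485),(218,472)],.052),('out.048',[(221,57),(477,73),(450,485),(218,472)],.048),('deckfront',[(63,546),(598,571),(62,438),(608,466)],.048)):
    X=np.array([onz(P,K,q,z)[:2] for q in f(L)])
    print(n,X.round(4).tolist(),'c',X.mean(0).round(4))
    if n!='deckfront':
        d=[X[1]-X[0],X[2]-X[1],X[3]-X[2],X[0]-X[3]]
        print([round(float(np.hypot(*v)),4) for v in d],'yaw',[round(float(np.arctan2(v[1],v[0])),3) for v in (d[3],-d[1])],[round(float(np.arctan2(v[0],-v[1])),3) for v in (d[0],-d[2])])
E
```

```text
in [[0.5644, 0.1133], [0.557, 0.0666], [0.4715, 0.0805], [0.4796, 0.127]] c [0.5181 0.0968]
[0.0473, 0.0866, 0.0472, 0.0859] yaw [-0.16, -0.162] [-0.156, -0.171]
out [[0.5727, 0.1198], [0.5628, 0.0578], [0.4624, 0.0736], [0.4723, 0.1353]] c [0.5176 0.0966]
[0.0627, 0.1016, 0.0625, 0.1016] yaw [-0.154, -0.156] [-0.16, -0.159]
out.048 [[0.5736, 0.1203], [0.5634, 0.0575], [0.4618, 0.0735], [0.4718, 0.136]] c [0.5177 0.0968]
[0.0636, 0.1029, 0.0633, 0.103] yaw [-0.154, -0.156] [-0.16, -0.159]
deckfront [[0.4559, 0.1818], [0.4336, 0.0346], [0.4853, 0.1766], [0.4625, 0.0303]] c [0.4593 0.1058]
```

```bash
python3 - <<'E'
from h import *
P,K,im=pickle.load(open('w2.png.pkl','rb'))
g=cv2.cvtColor(im,cv2.COLOR_BGR2GRAY).astype(int)
for u in (225,240,256,270,288): print(u,g[155:190,u].tolist())
for v in(185,):print(g[v,205:305].tolist())
Rt=R.from_euler('xyz',[3.1414,-.0002,-.1023]).as_matrix();t=np.array([.43,.09,.1772])
for uv,z in (((216,180),.2022),((256,180),.2022),((295,180),.2022),((222,165),.1542),((291,165),.1542)):
    print(uv,((onz(P,K,uv,z)-t)@Rt).round(4))
E
```

```text
225 [165, 167, 166, 167, 166, 164, 167, 167, 176, 107, 65, 66, 69, 72, 68, 69, 71, 71, 69, 69, 71, 70, 71, 71, 70, 62, 125, 152, 149, 148, 148, 147, 147, 146, 146]
240 [165, 166, 164, 164, 165, 165, 164, 167, 177, 109, 67, 68, 67, 69, 69, 74, 68, 69, 70, 70, 72, 70, 68, 71, 70, 42, 128, 155, 153, 152, 149, 151, 150, 150, 150]
256 [165, 167, 165, 166, 165, 166, 165, 168, 176, 110, 68, 69, 70, 69, 74, 71, 70, 72, 70, 69, 71, 72, 70, 72, 67, 61, 108, 150, 151, 149, 147, 147, 146, 149, 147]
270 [155, 155, 155, 154, 155, 156, 153, 154, 163, 103, 68, 69, 70, 70, 72, 72, 71, 71, 71, 70, 70, 70, 69, 70, 70, 62, 102, 146, 150, 147, 147, 147, 146, 147, 144]
288 [156, 154, 155, 157, 154, 152, 154, 153, 153, 146, 150, 109, 67, 63, 65, 68, 71, 69, 72, 71, 69, 70, 72, 72, 69, 44, 105, 156, 156, 154, 153, 153, 153, 153, 152]
[157, 158, 159, 157, 157, 158, 164, 115, 86, 138, 151, 148, 148, 151, 151, 149, 150, 150, 145, 145, 148, 148, 149, 148, 147, 150, 153, 155, 155, 156, 156, 157, 156, 152, 151, 149, 151, 149, 151, 151, 151, 151, 152, 152, 154, 156, 158, 156, 155, 153, 151, 147, 150, 154, 155, 155, 152, 148, 149, 147, 148, 151, 152, 150, 148, 147, 146, 146, 148, 149, 152, 152, 153, 154, 153, 153, 152, 152, 153, 152, 154, 154, 154, 153, 151, 151, 150, 149, 150, 150, 151, 142, 138, 138, 136, 137, 137, 138, 138, 139]
(216, 180) [ 0.0418 -0.0211 -0.025 ]
(256, 180) [ 0.0418  0.0002 -0.025 ]
(295, 180) [ 0.0418  0.021  -0.025 ]
(222, 165) [ 0.0406 -0.0231  0.023 ]
(291, 165) [0.0405 0.0245 0.023 ]
```

>>> {"method": "move_arm", "body": {"increments": [[0.3, 0, 0, 0, 0, 0, 0.055], [0.3, 0.22, -0.06, 0, 0, 0, 0], [0.3, 0.4, -0.1, 0, 0, 0, 0], [0.3, 0.4, -0.1, 0, 0, 0, 0], [0.3, 0.4, -0.1, 0, 0, 0, 0], [0.3, 0.3, -0.05, 0, 0, 0, 0], [0.3, 0, 0, 0.4, 0, 0, 0], [0.3, 0, 0, 0.5, 0, 0, 0], [0.3, 0, 0, 0.5, 0, 0, 0], [0.3, 0, 0, 0.3, 0, 0, 0], [0.3, 0, 0, 0, 0, 0, 0], [0.3, 0, 0, 0, 0, 0, 0]]}}

```text
time_s: 7.9
ee_pos: [0.5189, 0.0964, 0.0923]
eef_rot: [-3.142, -0.0, -0.159]
force: [0.2, 0.3, -3.6]
grip_width: 0.0436
grip_force: 35.0
```

```bash
python3 - <<'E'
from h import *
ob=ctrl.get_obs();print(ob['ee_pos'],ob['eef_rot'],ob['force'])
a=snap('scene');w=snap('wrist')
x=a['color'][110:250,160:310];y=w['color'][100:260,140:370]
x=cv2.resize(x,None,fx=3,fy=3,interpolation=3);y=cv2.resize(y,None,fx=1.5,fy=1.5)
o=np.zeros((420,800,3),np.uint8);o[:420,:450]=x;o[:240,450:795]=y
cv2.imwrite('pics/c3.png',np.clip(o*1.5,0,255).astype(np.uint8))
E
```

```text
[0.51890576 0.09642771 0.09231575] [-3.14154817e+00 -1.96542049e-04 -1.58765456e-01] [ 0.18902606  0.25289747 -3.55112922]
```

View pics/c3.png

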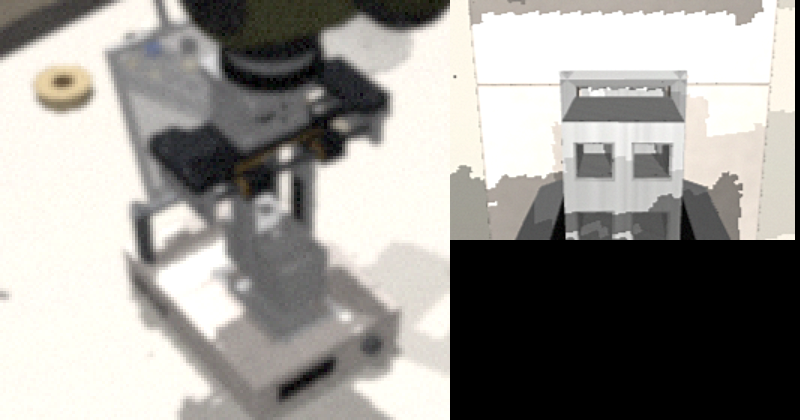

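>>> {"method": "move_arm", "body": {"increments": [[0.3, -0.02, 0, 0.1, 0, 0, 0], [0.3, 0, 0, 0.1, 0, 0, 0], [0.3, 0, 0, 0.1, 0, 0, 0], [0.3, 0, 0, 0.08, 0, 0, 0], [0.3, 0, 0, 0.06, 0, 0, 0], [0.3, 0, 0, 0, 0, 0, 0]]}}

```text
time_s: 8.6
ee_pos: [0.517, 0.0969, 0.0695]
eef_rot: [3.141, 0.001, -0.159]
force: [0.3, 0.4, -3.9]
grip_width: 0.044
grip_force: 35.0
```

>>> {"method": "move_arm", "body": {"increments": [[0.3, 0, 0, 0.06, 0, 0, 0], [0.3, 0, 0, 0.06, 0, 0, 0], [0.3, 0, 0, 0.05, 0, 0, 0], [0.3, 0, 0, 0.03, 0, 0, 0], [0.3, 0, 0, 0, 0, 0, 0], [0.3, 0, 0, 0, 0, 0, 0]]}}

```text
time_s: 9.2
ee_pos: [0.5173, 0.0969, 0.06]
eef_rot: [-3.142, -0.0, -0.159]
force: [-0.0, 1.2, -3.6]
grip_width: 0.0437
grip_force: 35.0
```

>>> {"method": "move_arm", "body": {"increments": [[0.3, 0, 0, 0.015, 0, 0, 0], [0.3, 0, 0, 0.015, 0, 0, 0], [0.3, 0, 0, 0, 0, 0, 0], [0.3, 0, 0, 0, 0, 0, 0]]}}

```text
time_s: 9.6
ee_pos: [0.5174, 0.097, 0.059]
eef_rot: [-3.141, -0.0, -0.159]
force: [-2.7, -0.4, 6.5]
grip_width: 0.0437
grip_force: 35.0
```

>>> {"method": "move_arm", "body": {"increments": [[0.55, 0, 0, 0, 0, 0, 0], [0.55, 0, 0, 0, 0, 0, 0], [0.6, 0, 0, 0, 0, 0, 0], [0.75, 0, 0, 0, 0, 0, 0], [0.75, 0, 0, 0, 0, 0, 0], [0.75, 0, 0, 0, 0, 0, 0], [0.75, 0, 0, -0.2, 0, 0, 0], [0.75, 0, 0, -0.4, 0, 0, 0], [0.75, 0, 0, -0.6, 0, 0, 0], [0.75, 0, 0, -0.6, 0, 0, 0], [0.75, -0.3, 0, -0.6, 0, 0, 0], [0.75, -0.5, 0, -0.6, 0, 0, 0], [0.75, -0.6, 0, -0.6, 0, 0, 0], [0.75, -0.3, 0, 0, 0, 0, 0], [0.75, 0, 0, 0, 0, 0, 0]]}}

```text
time_s: 11.1
ee_pos: [0.4325, 0.1107, 0.2401]
eef_rot: [-3.141, -0.003, -0.158]
force: [-0.2, -0.7, -0.9]
grip_width: 0.0705
grip_force: 0.0
```

```bash
python3 look.py w4.png; python3 - <<'E'
from h import *
P,K,im=pickle.load(open('w4.png.pkl','rb'))
c0=box(.084,.044,.084,.084,.518,.0967,-.157)[::2]
q=proj(P,K,c0);print(q.round(1).tolist())
s=snap('scene');t=snap('top')
r=ctrl.cut_out('guard_knob',s)[:2]+ctrl.cut_out('guard_knob',t)[:2]
print([(x['conf'],x['centre'],x['mask'].sum()) for x in r])
h=np.array([.518,.0967])+.1*np.array([np.cos(.157),-np.sin(.157)])
k=np.r_[h+.0616*np.array([np.cos(.157),-np.sin(.157)]),.269];print('knob',k,proj(pose(s),s['K'],k),proj(pose(t),t['K'],k),proj(P,K,k))
a=cv2.resize(im[0:230,140:400],None,fx=1.8,fy=1.8,interpolation=3)
u,v=[int(x) for x in proj(pose(s),s['K'],k)[0]];b=s['color'][max(0,v-45):v+55,u-45:u+55]
b=cv2.resize(b,(310,310),interpolation=3)
o=np.zeros((414,790,3),np.uint8);o[:414,:468]=a;o[:310,470:780]=b
print(u-45,max(0,v-45))
cv2.imwrite('pics/c4.png',np.clip(o*1.5,0,255).astype(np.uint8))
E
```

```text
11.1 [0.4325 0.1107 0.2401] [-3.1406e+00 -2.6000e-03 -1.5840e-01] [0.17 0.04 1.75 0.   1.36 1.9 ] [-0.2 -0.7 -0.9]
block 0.94 [ 97. 256.] 3232
[0.5214 0.0961 0.05  ] (array([ 0.51901879,  0.09856295, -0.16069713]), np.float64(0.08292079207920788))
block 0.88 [208. 392.] 3018
[ 0.3568 -0.0575  0.05  ] (array([ 0.35275652, -0.0652737 , -1.63613928]), np.float64(0.06391560657772266))
[[275.5, 138.6], [236.1, 138.7], [276.9, 57.1], [234.6, 57.2]]
[(0.58, [143.5, 221.8], np.int64(2361)), (0.74, [154.2, 244.7], np.int64(1017))]
knob [0.67761245 0.0714329  0.269     ] [[210.00305655 102.52071965]] [[243.71462719 133.37597283]] [[ 256.27198039 -418.84552056]]
165 57
```

View pics/c4.png

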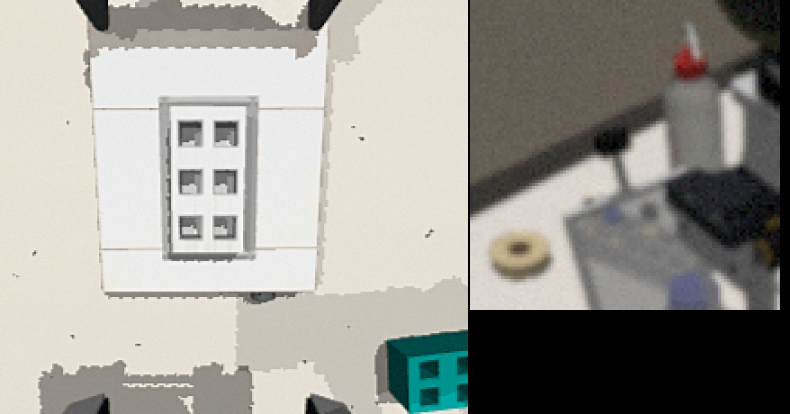

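>>> {"method": "move_arm", "body": {"increments": [[0.75, 0, 0, -0.4, 0, 0, 0], [0.75, 0, 0, -0.6, 0, 0, 0], [0.75, 0, 0, -0.4, 0, 0, 0], [0.75, 0.3, 0, 0, 0, 0, 0], [0.75, 0.5, 0, 0, 0, 0, 0], [0.75, 0.6, 0, 0, 0, 0, 0], [0.75, 0.6, 0, 0, 0, 0, 0], [0.75, 0.6, 0, 0, 0, 0, 0], [0.75, 0.6, 0, 0, 0, 0, 0], [0.75, 0.6, 0, 0, 0, 0, 0], [0.75, 0.6, 0, 0, 0, 0, 0], [0.75, 0.4, 0, 0, 0, 0, 0], [0.75, 0.16, 0, 0, 0, 0, 0], [0.75, 0, 0, 0, 0, 0, 0], [0.75, 0, 0, 0, 0, 0, 0]]}}

```text
time_s: 12.9
ee_pos: [0.6781, 0.071, 0.3076]
eef_rot: [3.141, 0.001, -0.159]
force: [-0.1, 1.2, -0.1]
grip_width: 0.0704
grip_force: 0.0
```

```bash
python3 - <<'E'
from h import *
ob=ctrl.get_obs();c=snap('wrist','w5.png');P=pose(c,ob);print(ob['ee_pos'],ob['eef_rot'],ob['force'],ob['qpos'])
k=np.array([.6776,.0714,.269]);print(proj(P,c['K'],k))
cv2.imwrite('pics/w5.png',np.clip(c['color']*1.6,0,255).astype(np.uint8))
for r in ctrl.cut_out('guard_knob',c)[:3]: print(r['conf'],r['centre'],r['mask'].sum())
E
```

```text
[0.67810825 0.0709857  0.30764264] [ 3.14138273e+00  1.15322494e-03 -1.59380393e-01] [-0.06290427  1.21976123 -0.07773209] [5.05819682e-02 5.78067285e-01 8.97576929e-01 3.52098992e-05
 1.66712009e+00 1.78076193e+00]
[[255.09482105 213.13257271]]
0.83 [210.4, 253.9] 1659
```

View pics/w5.png

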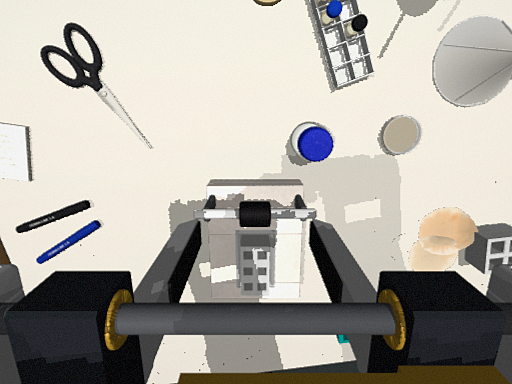

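>>> {"method": "move_arm", "body": {"increments": [[0.75, 0, 0, 0.2, 0, 0, 0], [0.75, 0, 0, 0.4, 0, 0, 0], [0.75, 0, 0, 0.3, 0, 0, 0], [0.75, 0, 0, 0.2, 0, 0, 0], [0.1, 0, 0, 0, 0, 0, 0], [0.1, 0, 0, 0, 0, 0, 0], [0.1, 0, 0, 0, 0, 0, 0], [0.1, 0, 0, 0, 0, 0, 0], [0.1, 0, 0, 0, 0, 0, 0], [0.1, 0, 0, 0, 0, 0, 0], [0.1, 0, 0, 0, 0, 0, 0], [0.1, 0, 0, 0, 0, 0, 0], [0.1, 0, 0, 0, 0, 0, 0], [0.1, 0, 0, 0, 0, 0, 0], [0.1, 0, 0, 0, 0, 0, 0], [0.1, 0, 0, 0, 0, 0, 0], [0.1, 0, 0, 0, 0, 0, 0]], "force": 20}}

```text
time_s: 14.7
ee_pos: [0.6782, 0.0711, 0.2536]
eef_rot: [-3.141, -0.0, -0.159]
force: [0.2, 1.7, 1.6]
grip_width: 0.0237
grip_force: 20.0
```

>>> {"method": "move_arm", "body": {"increments": [[0.1, -0.12, 0, -0.04, 0, 0, 0], [0.1, -0.12, 0, -0.04, 0, 0, 0], [0.1, -0.25, 0, -0.06, 0, 0, 0], [0.1, -0.25, 0, -0.045, 0, 0, 0], [0.1, -0.255, 0, -0.025, 0, 0, 0], [0.1, -0.255, 0, -0.01, 0, 0, 0], [0.1, -0.255, 0, 0.01, 0, 0, 0], [0.1, -0.255, 0, 0.03, 0, 0, 0], [0.1, -0.25, 0, 0.045, 0, 0, 0], [0.1, 0, 0, 0, 0, 0, 0]]}}

```text
time_s: 15.7
ee_pos: [0.5776, 0.0869, 0.2603]
eef_rot: [3.141, 0.001, -0.159]
force: [-0.8, -2.1, 0.8]
grip_width: 0.0242
grip_force: 20.0
```

>>> {"method": "move_arm", "body": {"increments": [[0.1, -0.12, 0, 0.03, 0, 0, 0], [0.1, -0.125, 0, 0.035, 0, 0, 0], [0.1, -0.24, 0, 0.08, 0, 0, 0], [0.1, -0.235, 0, 0.1, 0, 0, 0], [0.1, -0.23, 0, 0.115, 0, 0, 0], [0.1, -0.22, 0, 0.13, 0, 0, 0], [0.1, -0.21, 0, 0.145, 0, 0, 0], [0.1, -0.2, 0, 0.16, 0, 0, 0], [0.1, -0.095, 0, 0.085, 0, 0, 0], [0.1, -0.09, 0, 0.09, 0, 0, 0], [0.1, 0, 0, 0, 0, 0, 0], [0.1, 0, 0, 0, 0, 0, 0], [0.1, 0, 0, 0, 0, 0, 0]]}}

```text
time_s: 17.0
ee_pos: [0.4913, 0.1005, 0.2116]
eef_rot: [3.14, 0.002, -0.159]
force: [-5.7, -4.7, 4.6]
grip_width: 0.0234
grip_force: 20.0
```

```bash
python3 - <<'E'
from h import *
ob=ctrl.get_obs();print(ob['ee_pos'],ob['eef_rot'],ob['force'],ob['grip_force'],ob['grip_width'])
h=np.array([.518,.0967])+.1*np.array([np.cos(.157),-np.sin(.157)])
k=ob['ee_pos']+[-.0006,.0003,.0154]
s=(k[:2]-h)@[np.cos(.157),-np.sin(.157)];print('theta',np.degrees(np.arctan2(k[2]-.1,-s)),np.hypot(s,k[2]-.1))
c=snap('scene');t=snap('top');w=snap('wrist')
o=np.zeros((480,800,3),np.uint8)
x=c['color'][90:230,160:300];o[:420,:420]=cv2.resize(x,(420,420),interpolation=3)
o[:284,421:800]=cv2.resize(w['color'],(379,284));
o[285:480,421:681]=cv2.resize(t['color'][115:190,200:300],(260,195),interpolation=3)
P=pose(c);D=np.array([np.cos(.157),-np.sin(.157)]);L=np.array([np.sin(.157),np.cos(.157)])
for a in np.radians([43,45,47]):
  r=.142
  for sy in(-.056,.056):
    q=np.r_[h-r*np.cos(a)*D+sy*L,.1+r*np.sin(a)];print(round(np.degrees(a)),sy,(proj(P,c['K'],q)[0]-[160,90])*3)
cv2.imwrite('pics/c6.png',np.clip(o*1.5,0,255).astype(np.uint8))
E
```

```text
[0.49125121 0.10049475 0.21155935] [ 3.14025764e+00  1.84978058e-03 -1.59462508e-01] [-5.68998016 -4.67329253  4.63991402] 20.00360459089279 0.023437564702368567
theta 44.843983354917796 0.18003855158633364
43 -0.056 [332.75711987 187.66813431]
43 0.056 [212.06103479 244.34780406]
45 -0.056 [330.1140262  181.80012315]
45 0.056 [209.20163936 238.16969579]
47 -0.056 [327.36755346 175.97454069]
47 0.056 [206.25447266 232.02604897]
```

View pics/c6.png

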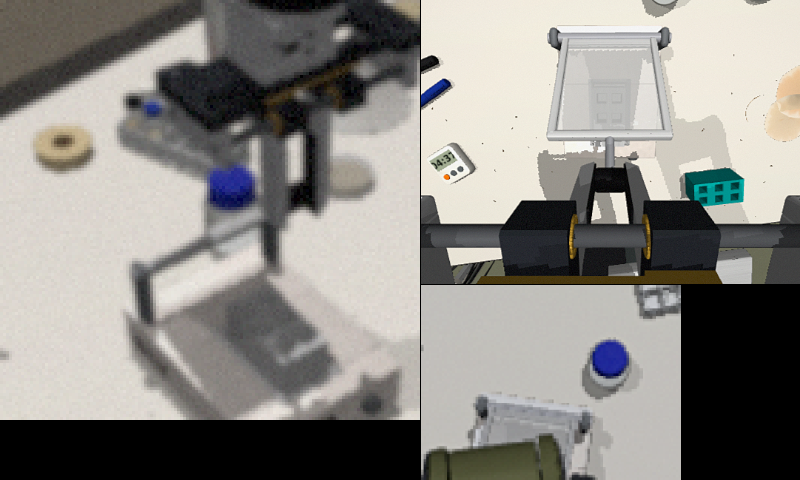

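```bash
python3 - <<'E'
from h import *
ob=ctrl.get_obs();w=snap('wrist');c=snap('scene');P=pose(w,ob);Pc=pose(c)
h=np.array([.518,.0967])+.1*np.array([np.cos(.157),-np.sin(.157)])
D=np.array([np.cos(.157),-np.sin(.157)]);L=np.array([np.sin(.157),np.cos(.157)])
o=np.zeros((480,800,3),np.uint8)
im=np.clip(w['color']*1.5,0,255).astype(np.uint8);ic=cv2.resize(np.clip(c['color'][90:230,160:300]*1.5,0,255).astype(np.uint8),None,fx=2.8,fy=2.8,interpolation=3)
for a,col in((40,(255,0,0)),(45,(0,0,255)),(50,(0,160,0))):
  a=np.radians(a);X=np.array([np.r_[h-r*np.cos(a)*D+sy*L,.1+r*np.sin(a)] for r,sy in((.142,-.056),(.142,.056),(0,.056),(0,-.056))])
  q=proj(P,w['K'],X);print(q.round(1).tolist())
  cv2.polylines(im,[np.round(q).astype(int)],True,col,1)
  if col==(0,0,255): cv2.polylines(ic,[np.round((proj(Pc,c['K'],X)-[160,90])*2.8).astype(int)],True,col,1)
o[:392,:392]=ic
o[:330,400:800]=cv2.resize(im[0:231,116:396],(400,330),interpolation=3)
cv2.imwrite('pics/c7.png',o)
E
```

```text
[[334.8, 196.7], [174.9, 197.2], [191.7, 50.6], [317.0, 50.2]]
[[339.3, 188.8], [170.4, 189.3], [191.7, 50.6], [317.0, 50.2]]
[[344.0, 178.4], [165.6, 179.0], [191.7, 50.6], [317.0, 50.2]]
```

View pics/c7.png

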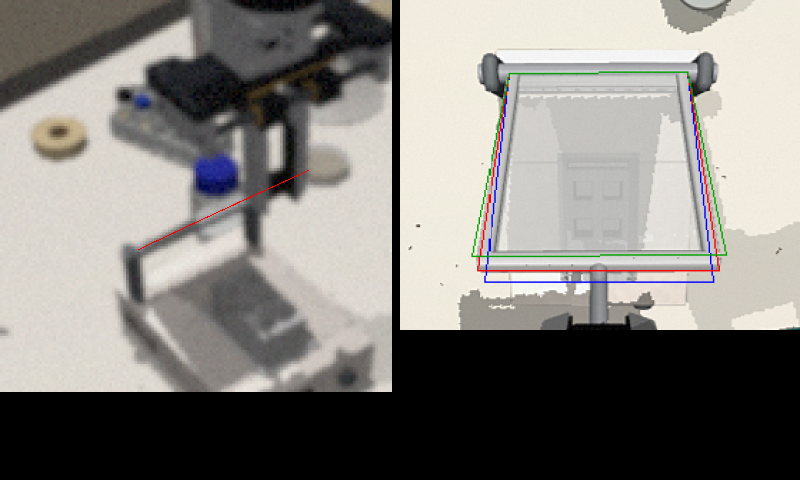

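```bash
python3 -c "
from station import ctrl
print(ctrl.get_obs()['grip_force']);print(ctrl.hand_in())"
```

```text
20.003763735294342
the job is handed in; nothing more can be done
None
```

The oblong block is seated fully home in the well and released. The guard is held by its knob at about 45° (44.8° from the arm pose, matched by the camera views), and I handed the job in at about 17 s with no verdict returned.

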